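# Stand the yellow colour board on its kickstand

## Robot

A 7-joint arm with a two-finger parallel gripper is mounted at the origin on the work surface. World frame = base frame: x ahead of the robot, y to its left, z up, the work surface at z = 0. Lengths are in m, angles in degrees, forces in N, time in s.
With the tool pointing down it reaches from about 0.425 to 1.025 m from the base axis. Payload 9.4 kg.
Tool frame: the origin (TCP) lies at the very end of the fingers, on their centre line; the grasp point (between the pads) lies 19 mm behind it; z points along the fingers, x is the direction in which the jaws open and shut, and the axes are right-handed (so a half turn about z gives the same grasp; the last joint's range is limited). The gripper opens to 93 mm and grips with 3 to 60 N. Pads are 15 mm wide; open, the fingers measure 128 mm over their backs; the gripper's body (75 mm by 188 mm) begins 65 mm behind the grasp point.
Start: joints at [-73.035, 34.337, -0.143, 91.639, 0.103, 54.024, -4.572], TCP at [0.264, 0.675, 0.219] pointing down, gripper open.
Joint ranges: [-147.43, 147.43], [-19.82, 112.94], [-74.19, 73.91], [6.32, 146.72], [-59.91, 239.91], [6.04, 106.73], [-150.56, 150.56]. Speed limits (degrees/s): [127.2, 127.2, 172.46, 172.46, 180, 180, 180].

## Interface

Orientations are given as [roll, pitch, yaw] about the fixed x, y, z axes, in that order (R = Rz(yaw) Ry(pitch) Rx(roll)).
In Python, from cell import robot gives the robot as it stands. The module is installed in compiled form; this text tells all that it offers.
- The arm moves only by the shell command python3 -m crank 'ROWS'. ROWS is JSON, a list of rows, each a list of 7 numbers: the shift along the world's x, y, z in units of 0.1 m (1.0 is 0.1 m), then the turn, a rotation vector about the world's x, y, z in units of 120 degrees (1.0 is 120 degrees), then the opening, from 0 (shut) to 1 (fully open). In form: [[x, y, z, wx, wy, wz, gripper], ...]. A call has 1 to 5 rows; each row shifts and turns the pose as measured when the row begins; what a row does not reach is not made up. A row lasts 1/10 s, in which the tool goes at most 50 mm and 8.59 degrees, less where a joint would pass 70% of its speed; a pose out of reach is approached as far as the arm can. A call with a number of a shift or a turn outside -1 to 1 is refused whole. A call with a gripper value outside its range is refused whole. The fingers move at their own pace and stop on an object; the grip force is fixed at half the most. Time passes only in rows, so rows that do not move let the fingers close. It gives the time, the measured TCP pose, the force and the opening at its end, in the units of the state.
- robot.read_state(): the state, without advancing time (a new reading comes with each control period).
- robot.capture(name): name is "scene" or "top"; returns the picture (480x640x3 uint8, red, green, blue); there is no depth.
- robot.get_calibration(name): a dict with "fx", "fy", "cx", "cy" (pixels), "xyz" and "rotation" of the camera in the world. Camera axes: x right, y down, z forward; pixel columns grow to the right and rows downward; lengths in m; the calibration is good to about 2 mm. A picture is of the moment at which its call begins. get_calibration takes no time and is no camera call.
- robot.finish_job(): hands the job in, once; it reports no verdict.
The state is a dict: "time": time; "joint_positions": joint angles; "qd": joint speeds; "joint_efforts": joint torques, N m; "ee_pos": TCP position; "orientation": TCP orientation; "wrist_force": force on the tool from outside, world axes, zero at the start; "moment": the same for the moment, N m; "finger_gap": finger opening in m.
Only numpy, scipy, OpenCV 4.12 (cv2) and the standard library are available. Lean on these libraries where they do the work, as an engineer would, in place of code of your own. Each camera call takes 0.05 s, during which the arm holds its last target. There are 200 camera calls.

## Task

In the door-restoration workshop, take the yellow colour board: fold the kickstand leg on its back all the way down to its stop, lift the board out of its wooden holder and stand it upright in the middle of the green work mat, propped on the leg and leaning back only slightly. Leave the blue board in its holder.

Things in the scene. Friction and masses are not known exactly. Their poses are not given: they have to be found in the camera images.
- yellow_centre (a point): Centre of the yellow board, 130 wide, 160 tall, 10 thick (mm), 0.35 kg. z: to its top edge; x: out of its back (leg side, away from the robot); y: along its width. Starts upright in a 25 deep slot of a fixed wooden holder, top edge 185 above the bench. Leg hinge: along y through (9, 0, -30) from here. With the leg at its stop it stands stably on bottom edge and foot, leaning back 10 degrees.
- yellow_foot (a point): Middle of the red cross-bar (along board y, 10 mm thick, 50 long) ending the yellow board's leg, 95 mm from the hinge. Grip its two ends from above, or push it. Leg angle: 0 folded up flat on the back, starts ajar at 0.4-0.65 rad, swings out and down to its stop at 1.87, foot then (100, 0, -58) from the board's centre. Friction hinge: needs 2 N at the foot, stays where left. z: hinge to foot.
- mat_top (a point): Centre of the upper side of the fixed green work mat, 240 mm (x) by 220 mm (y); its top is 3 mm above the bench.
- blue_centre (a point): Centre of the blue board, a bystander of the same make, size and axes in a like holder; either board may be on the left. Each holder is a light-wood block 53 x 150 mm, 50 mm high, with a slot 13 mm wide along the board; the board's bottom edge stands 25 mm above the bench.

How it is judged:
By the outcome, as a careful person would: the job done as asked, in the order asked, and still so for the second after the job is handed in, with the robot touching nothing.
It also fails if it takes over 58 s, if anything falls off the work surface, if the arm or the gripper's body presses on something with over 40 N, if the wrist force passes 120 N, or if a joint passes its speed limit or range.

## Working session

There is one attempt and no reset: what is moved stays moved. The work goes in short steps, Python scripts to look and compute and a shell command to move; the robot and the scene stay as the last step left them, time stands still between calls to the robot, and variables do not carry over. Pictures are saved under pics/ and viewed, about 8 in all and at most 12, crops included, and the job is handed in when it is done.

```bash
mkdir -p pics
python3 - <<'E'
from cell import robot
import cv2
for n in("scene","top"):
    im=robot.capture(n); cv2.imwrite(f"pics/{n}0.png",im[:,:,::-1])
    c=robot.get_calibration(n); print(n,c)
s=robot.read_state(); print(s)
E
```

```text
scene {'fx': 441.31814314816364, 'fy': 441.31814314816364, 'cx': 319.34150150625896, 'cy': 232.72701959107815, 'xyz': array([ 0.87574105, -0.64708518,  0.72368288]), 'rotation': array([-127.98663437,   -1.02185161,   32.49433506])}
top {'fx': 518.0589957442994, 'fy': 518.0589957442994, 'cx': 312.13160137127267, 'cy': 234.14110029794955, 'xyz': array([ 3.42920059e-01, -9.79184869e-04,  1.01640380e+00]), 'rotation': array([-1.71267591e+02, -6.48316470e-02, -9.06858353e+01])}
{'time': 0.1, 'joint_positions': array([-73.03533959,  34.38004797,  -0.14681352,  91.67455511,
         0.10710205,  54.0276735 ,  -4.57160979]), 'qd': array([-0.03066248, -0.19973813, -0.03977466, -0.14078611,  0.06053803,
       -0.13326884,  0.03327598]), 'joint_efforts': array([ 5.21686772e-03, -7.66556454e+01,  1.50199279e+00, -2.52933151e+01,
       -5.23389468e-02,  1.35795135e-02,  4.82119015e-05]), 'ee_pos': array([0.26391459, 0.67478386, 0.21785582]), 'orientation': array([1.79989779e+02, 8.15902904e-02, 6.86479221e+01]), 'wrist_force': array([ 0.05028356, -0.17463738, -0.06444113]), 'moment': array([ 0.03151204, -0.01212739,  0.01161735]), 'finger_gap': 0.09287354121042007}
```

View pics/scene0.png

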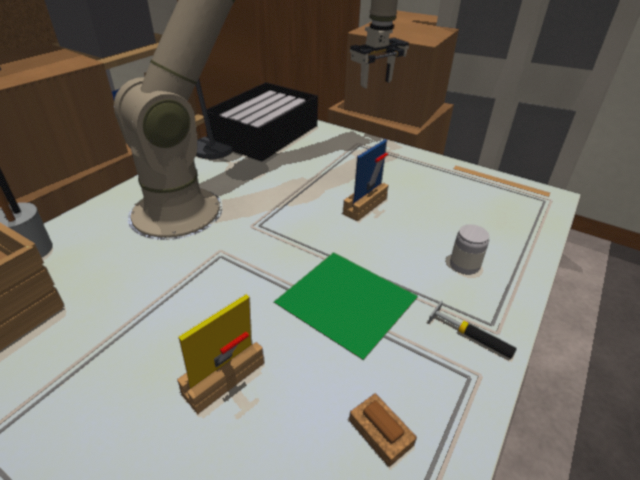

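View pics/top0.png

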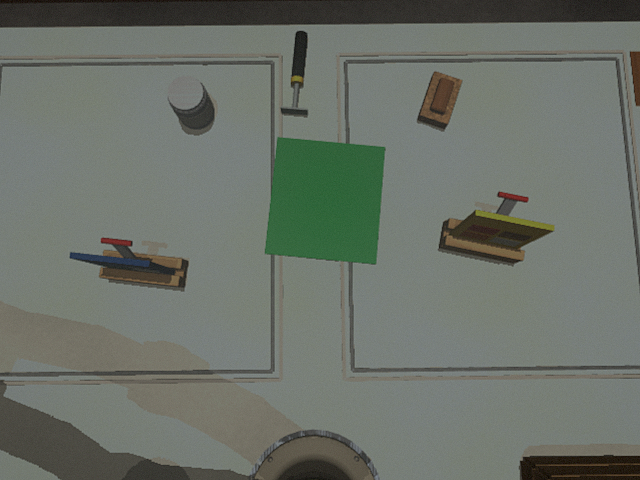

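The scene view shows the yellow board at about (218,345) with its red foot at (235,343). The mat is centred near (347,302), and the blue board is at (370,170). In the top view, yellow's top edge runs from (478,211) to (553,229), its foot is at (512,197), and the mat is centred near (325,201). Next I'll work out positions from these.

```bash
cat > h.py <<'E'
from cell import robot
import cv2, numpy as np
from scipy.spatial.transform import Rotation as R
def cal(n):
    c=robot.get_calibration(n); return c,R.from_euler('xyz',c['rotation'],degrees=True).as_matrix()
def ray(n,uv):
    c,M=cal(n); d=M@np.array([(uv[0]-c['cx'])/c['fx'],(uv[1]-c['cy'])/c['fy'],1]); return c['xyz'],d/np.linalg.norm(d)
def plane(n,uv,z):
    o,d=ray(n,uv); return o+d*(z-o[2])/d[2]
def tri(a,b):
    (o,d),(p,e)=ray('scene',a),ray('top',b)
    s=np.linalg.lstsq(np.c_[d,-e],p-o,rcond=None)[0]; A,B=o+s[0]*d,p+s[1]*e
    return (A+B)/2,np.linalg.norm(A-B)
def proj(n,p):
    c,M=cal(n); q=M.T@(np.asarray(p)-c['xyz']); return np.array([c['fx']*q[0]/q[2]+c['cx'],c['fy']*q[1]/q[2]+c['cy']])
HSV=dict(red=[((0,170,70),(6,255,255)),((174,170,70),(180,255,255))],yellow=[((24,150,60),(33,255,255))],green=[((50,120,40),(80,255,255))])
def blobs(im,col,amin=25):
    h=cv2.cvtColor(im,cv2.COLOR_RGB2HSV); m=sum(cv2.inRange(h,*r) for r in HSV[col])
    cs,_=cv2.findContours(m,cv2.RETR_EXTERNAL,cv2.CHAIN_APPROX_NONE)
    return sorted([c[:,0] for c in cs if cv2.contourArea(c)>=amin],key=lambda c:-cv2.contourArea(c))
E
cat > m.py <<'E'
from h import *
for n in("scene","top"):
    im=robot.capture(n) 
    for col in HSV:
        for c in blobs(im,col):
            (x,y),(w,h),a=cv2.minAreaRect(c); print(n,col,cv2.contourArea(c),np.round((x,y),1),np.round(cv2.boxPoints(((x,y),(w,h),a)),1).tolist(), np.round(cv2.approxPolyDP(c,3,True)[:,0].tolist(),0).tolist())
E
python3 m.py
```

```text
scene red 133.0 [234.  342.5] [[219.6999969482422, 349.0], [245.1999969482422, 331.5], [248.3000030517578, 335.8999938964844], [222.6999969482422, 353.5]] [[247, 334], [243, 333], [221, 351]]
scene red 30.0 [381.  156.9] [[374.6000061035156, 158.60000610351562], [385.5, 152.10000610351562], [387.29998779296875, 155.1999969482422], [376.3999938964844, 161.6999969482422]] [[386, 153], [376, 161]]
scene yellow 423.5 [214.5 319.6] [[177.6999969482422, 336.79998779296875], [246.0, 293.79998779296875], [251.39999389648438, 302.29998779296875], [183.10000610351562, 345.29998779296875]] [[248, 297], [241, 297], [181, 335], [181, 342], [212, 321], [219, 321], [225, 313], [236, 312], [233, 308], [245, 304], [242, 303]]
scene yellow 35.0 [464.2 324.6] [[459.79998779296875, 326.3999938964844], [463.0, 320.0], [468.6000061035156, 322.79998779296875], [465.3999938964844, 329.20001220703125]] [[463, 321], [461, 326], [465, 329], [468, 324]]
scene green 7547.5 [345.3 299. ] [[274.29998779296875, 302.1000061035156], [318.70001220703125, 233.10000610351562], [416.3999938964844, 295.8999938964844], [372.0, 364.8999938964844]] [[333, 253], [275, 302], [363, 358], [416, 296]]
top red 34.0 [512.9 196. ] [[498.3999938964844, 194.39999389648438], [499.3999938964844, 190.60000610351562], [527.4000244140625, 197.60000610351562], [526.4000244140625, 201.39999389648438]] [[499, 192], [527, 199]]
top yellow 300.0 [514. 220.] [[474.29998779296875, 214.60000610351562], [475.29998779296875, 209.39999389648438], [553.7000122070312, 225.39999389648438], [552.7000122070312, 230.60000610351562]] [[475, 211], [477, 215], [553, 229], [552, 225]]
top green 12424.5 [325.1 200.1] [[264.70001220703125, 253.10000610351562], [275.3999938964844, 136.89999389648438], [385.5, 147.10000610351562], [374.79998779296875, 263.20001220703125]] [[278, 138], [265, 252], [270, 253], [269, 247], [272, 253], [374, 263], [383, 147]]
```

Run:
```python
from h import *
c=[plane('top',p,.185) for p in ((475,210),(474.7,214.6),(553.7,226),(552.7,230.2))]
for p in c: print(p.round(4))
print('len',np.linalg.norm(c[0]-c[2]),np.linalg.norm(c[0]-c[1]))
ctr=np.mean(c,0); y=(c[0]-c[2]+c[1]-c[3])[:2]; y/=np.linalg.norm(y); yaw=np.degrees(np.arctan2(-y[0],y[1])); print('ctr',ctr,'yaw',yaw)
print('scene top edge ctr check', proj('scene',ctr), [proj('scene',p).round(1) for p in c])
f,e=tri((234,342.5),(513,196.5)); print('foot',f,e)
X=np.array([y[1],-y[0]]); d=f[:2]-ctr[:2]; print('rel x,y,z',d@X,d@y,f[2]-.105)
m=[plane('top',p,.003) for p in ((278,137.5),(385,147),(376,264),(266,253.5))]; print(np.round(m,4)); print('mat',np.mean(m,0),[np.linalg.norm(m[i]-m[i-1]).round(4) for i in range(4)])
m2=[plane('scene',p,.003) for p in ((333.5,253.5),(275,301.5),(363.5,353),(417,296))];print(np.round(m2,4),np.mean(m2,0))
a=[plane('scene',p,.185) for p in ((248,297),(181,335))];print('scene edge',a)
```

```text
[ 0.5074 -0.2704  0.185 ]
[ 0.4998 -0.2694  0.185 ]
[ 0.4794 -0.397   0.185 ]
[ 0.4725 -0.3948  0.185 ]
len 0.1296802297791958 0.007705933953352119
ctr [ 0.48975773 -0.33287451  0.185     ] yaw -12.385820980857817
scene top edge ctr check [214.78333329 315.42254588] [array([248.7, 296. ]), array([245.6, 293.8]), array([180. , 339.7]), array([177.8, 336.7])]
foot [ 0.53517822 -0.34359853  0.16043867] 0.0011221266709339106
rel x,y,z 0.04666358475291225 -0.0007320176953326198 0.05543866548029368
[[ 0.6986  0.0632  0.003 ]
 [ 0.6759 -0.1542  0.003 ]
 [ 0.4378 -0.1286  0.003 ]
 [ 0.4611  0.0872  0.003 ]]
mat [ 0.5683488  -0.03309338  0.003     ] [np.float64(0.2387), np.float64(0.2185), np.float64(0.2395), np.float64(0.2171)]
[[ 0.4656  0.0868  0.003 ]
 [ 0.4418 -0.1241  0.003 ]
 [ 0.67   -0.1381  0.003 ]
 [ 0.6982  0.0654  0.003 ]] [ 0.56893634 -0.02752007  0.003     ]
scene edge [array([ 0.50786739, -0.27279566,  0.185     ]), array([ 0.47411473, -0.38985305,  0.185     ])]
```

Checks: the foot is 93 mm from the hinge, which gives a leg angle of 0.415 rad. The board and mat sizes match the given ones. I'll bring the shut fingers into the gap between board and foot, travelling high over the blue board.

```bash
python3 -m crank '[[0.3,-0.2,0.2,0,0,0.015,0],[0.4,-0.3,0.2,0,0,0.015,0],[0.4,-0.4,0.2,0,0,0.015,0],[0.4,-0.4,0.1,0,0,0.015,0],[0.4,-0.4,0,0,0,0.015,0]]'
python3 -m crank '[[0.3,-0.4,0,0,0,0,0],[0.2,-0.4,0,0,0,0,0],[0,-0.4,0,0,0,0,0],[0,-0.4,0,0,0,0,0],[0,-0.4,0,0,0,0,0]]'
python3 -m crank '[[0,-0.4,0,0,0,0,0],[0,-0.4,0,0,0,0,0],[0,-0.4,0,0,0,0,0],[0,-0.4,0,0,0,0,0],[0,-0.4,0,0,0,0,0]]'
python3 -m crank '[[0,-0.4,0,0,0,0,0],[0,-0.4,0,0,0,0,0],[0,-0.4,0,0,0,0,0],[0,-0.4,0,0,0,0,0],[0,-0.4,0,0,0,0,0]]'
```

```text
time: 0.7
ee_pos: [0.4325, 0.5222, 0.2832]
orientation: [-179.8, 0.2, 78.9]
wrist_force: [0.2, 0.7, -0.1]
finger_gap: 0.0578
time: 1.2
ee_pos: [0.4889, 0.3131, 0.2825]
orientation: [-179.9, 0.2, 78.6]
wrist_force: [-0.4, -0.5, 0.5]
finger_gap: 0.0176
time: 1.7
ee_pos: [0.4877, 0.1043, 0.2826]
orientation: [-180.0, 0.2, 78.5]
wrist_force: [0.7, -0.2, -0.7]
finger_gap: 0.0002
time: 2.2
ee_pos: [0.4861, -0.104, 0.2834]
orientation: [179.9, 0.1, 78.5]
wrist_force: [0.1, 1.0, 0.5]
finger_gap: 0.0004
```

```bash
python3 -m crank '[[0.06,-0.4,0,0,0,0,0],[0.06,-0.4,0,0,0,0,0],[0.06,-0.4,0,0,0,0,0],[0.06,-0.4,0,0,0,0,0],[0.06,-0.4,0,0,0,0,0]]'
python3 -m crank '[[0,-0.3,0,0,0,0,0],[0,0,0,0,0,0,0]]'
```

```text
time: 2.7
ee_pos: [0.5148, -0.3125, 0.284]
orientation: [179.9, 0.1, 78.6]
wrist_force: [0.8, 0.9, 0.9]
finger_gap: 0.0003
time: 2.9
ee_pos: [0.5137, -0.3499, 0.2835]
orientation: [179.9, 0.3, 78.2]
wrist_force: [-0.5, -0.5, 0.1]
finger_gap: 0.0007
```

```bash
python3 -m crank '[[0.03,0.11,-0.2,0,0,0,0],[0,0,-0.3,0,0,0,0],[0,0,-0.25,0,0,0,0],[0,0,-0.1,0,0,0,0],[0,0,0,0,0,0,0]]'
python3 - <<'E'
from h import *
s=cv2.resize(robot.capture('scene')[250:420,130:330],None,fx=2.5,fy=2.5); t=cv2.resize(robot.capture('top')[150:290,420:600],None,fx=2.5,fy=2.5)
im=np.zeros((425,950,3),np.uint8); im[:,:500]=s; im[:350,500:]=t
cv2.imwrite('pics/a.png',cv2.resize(im,(800,358))[:,:,::-1])
E
```

```text
time: 3.4
ee_pos: [0.5168, -0.3371, 0.1964]
orientation: [179.8, 0.2, 78.1]
wrist_force: [0.7, -0.4, -0.0]
finger_gap: 0.0003
```

View pics/a.png

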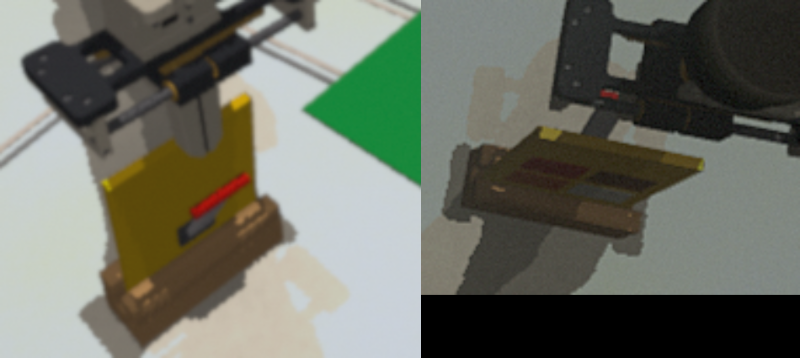

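Left: the shut fingers (190,130) sit above the gap behind the board. The red bar at (220,195) and the leg are clear of them. I'll lower the fingers and push the foot outward.

```bash
python3 -m crank '[[0,0,-0.2,0,0,0,0],[0,0,-0.21,0,0,0,0],[0.06,-0.01,0,0,0,0,0],[0.07,-0.02,-0.03,0,0,0,0]]'
python3 -m crank '[[0.1,-0.02,-0.05,0,0,0,0],[0.1,-0.02,-0.05,0,0,0,0],[0.1,-0.02,-0.1,0,0,0,0],[0.08,-0.02,-0.1,0,0,0,0]]'
```

```text
time: 3.9
ee_pos: [0.5338, -0.3423, 0.1597]
orientation: [179.2, 0.4, 78.1]
wrist_force: [-0.8, 0.3, 1.6]
finger_gap: 0.0009
time: 4.3
ee_pos: [0.5775, -0.3522, 0.1323]
orientation: [178.8, 0.5, 78.1]
wrist_force: [-2.0, 0.9, 1.4]
finger_gap: 0.0002
```

```bash
cat > look.py <<'E'
import sys
from h import *
a,b,o=eval(sys.argv[1]),eval(sys.argv[2]),sys.argv[3]
def crop(n,c,w=190,h=160):
    x=int(np.clip(c[0]-w//2,0,640-w)); y=int(np.clip(c[1]-h//2,0,480-h)); return cv2.resize(robot.capture(n)[y:y+h,x:x+w],(400,337),interpolation=cv2.INTER_CUBIC)
cv2.imwrite(o,np.hstack([crop('scene',a),crop('top',b)])[:,:,::-1])
E
python3 look.py 235,335 515,215 pics/b.png; python3 m.py | grep -E "red|top yellow"
```

```text
scene red 37.5 [240.6 376. ] [[235.3000030517578, 376.79998779296875], [242.8000030517578, 371.1000061035156], [246.0, 375.29998779296875], [238.39999389648438, 380.8999938964844]] [[245, 374], [236, 377], [239, 380]]
scene red 28.5 [380.6 156.9] [[374.6000061035156, 158.89999389648438], [384.79998779296875, 152.1999969482422], [386.6000061035156, 154.89999389648438], [376.5, 161.6999969482422]] [[386, 154], [376, 161]]
top yellow 41.0 [548.5 223.1] [[542.7000122070312, 224.5], [543.7000122070312, 219.5], [554.2999877929688, 221.6999969482422], [553.2999877929688, 226.6999969482422]] [[543, 224], [552, 226], [554, 222], [545, 220]]
```

View pics/b.png

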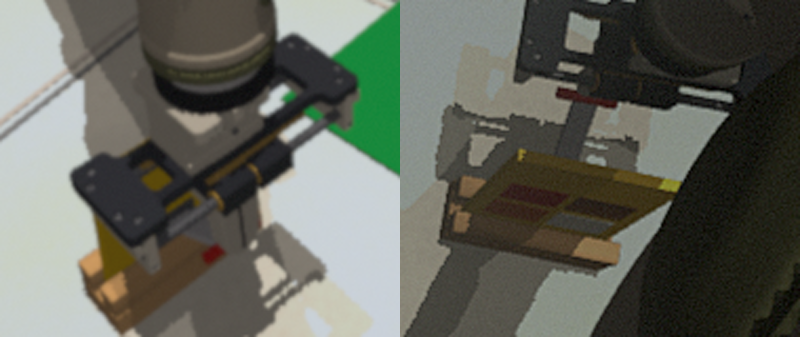

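Run:
```python
from h import *
C=np.array([.4898,-.3329,.105]);X=np.array([.977,-.2145,0]);Y=np.array([.2145,.977,0]);Z=np.array([0,0,1])
for t in np.arange(.6,1.9,.1):
    f=C+X*(.009+.095*np.sin(t))+Z*(-.03+.095*np.cos(t))
    print(round(t,2),proj('top',f).round(1),'ends',proj('scene',f-Y*.025).round(1),proj('scene',f+Y*.025).round(1))
print(proj('scene',robot.read_state()['ee_pos']),robot.read_state()['ee_pos'])
```

```text
0.6 [512.1 188.1] ends [227.4 360.6] [253.4 342. ]
0.7 [511.5 184.7] ends [230.8 365.9] [256.6 347.1]
0.8 [510.6 181.8] ends [234.  371.2] [259.7 352.2]
0.9 [509.6 179.5] ends [236.9 376.5] [262.5 357.3]
1.0 [508.4 177.6] ends [239.6 381.7] [265.  362.4]
1.1 [507.1 176.3] ends [242.  386.8] [267.2 367.3]
1.2 [505.6 175.5] ends [244.  391.6] [269. 372.]
1.3 [504.  175.2] ends [245.7 396.1] [270.5 376.5]
1.4 [502.3 175.5] ends [247.1 400.3] [271.6 380.6]
1.5 [500.6 176.2] ends [248.  404.1] [272.3 384.4]
1.6 [498.8 177.5] ends [248.6 407.5] [272.7 387.8]
1.7 [496.9 179.1] ends [248.8 410.4] [272.7 390.7]
1.8 [495.1 181.2] ends [248.6 412.8] [272.3 393.3]
[251.92686486 369.43232439] [ 0.57593217 -0.3518984   0.1319905 ]
```

The leg is at about 0.9 rad and the fingertip is now on top of the bar. I'll push down along the arc.

```bash
python3 -m crank '[[0.02,0,-0.1,0,0,0,0],[0.02,-0.01,-0.1,0,0,0,0],[0.02,0,-0.1,0,0,0,0],[0.02,0,-0.1,0,0,0,0]]'
python3 -m crank '[[0,0,-0.08,0,0,0,0],[0,0,-0.08,0,0,0,0],[0,0,-0.08,0,0,0,0],[0,0,0,0,0,0,0]]'
python3 m.py | grep -E "red|top yellow"
```

```text
time: 4.9
ee_pos: [0.587, -0.3544, 0.0923]
orientation: [178.5, 0.6, 78.1]
wrist_force: [0.6, -1.7, 2.0]
finger_gap: 0.0002
time: 5.3
ee_pos: [0.5852, -0.3535, 0.0632]
orientation: [178.7, 0.5, 78.1]
wrist_force: [0.9, -0.3, 0.7]
finger_gap: 0.0005
scene red 28.5 [380.6 156.9] [[374.6000061035156, 158.89999389648438], [384.79998779296875, 152.1999969482422], [386.6000061035156, 154.89999389648438], [376.5, 161.6999969482422]] [[386, 154], [376, 161]]
```

```bash
python3 -m crank '[[0,0,-0.05,0,0,0,0],[0,0,-0.05,0,0,0,0],[0,0,0,0,0,0,0]]'
python3 -m crank '[[0,0,-0.03,0,0,0,0],[0,0,-0.03,0,0,0,0]]'
python3 look.py 255,370 500,200 pics/c.png
```

```text
time: 5.7
ee_pos: [0.5843, -0.3536, 0.054]
orientation: [178.8, 0.5, 78.0]
wrist_force: [0.3, -0.8, 0.5]
finger_gap: 0.0004
time: 5.9
ee_pos: [0.5838, -0.3536, 0.048]
orientation: [178.8, 0.5, 78.0]
wrist_force: [-2.0, 0.6, 1.5]
finger_gap: 0.0006
```

View pics/c.png

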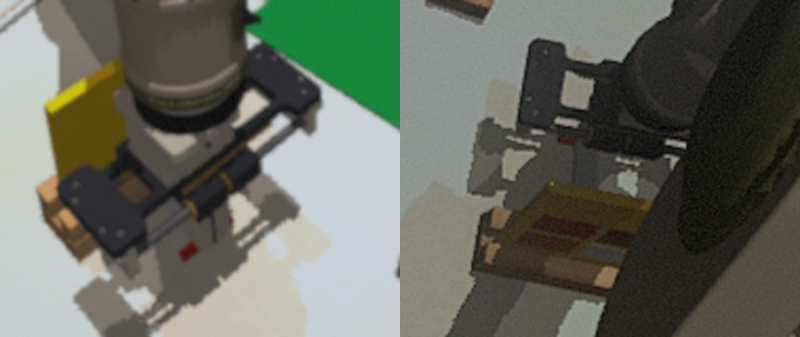

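```bash
python3 -m crank '[[0,0,-0.03,0,0,0,0],[0,0,-0.03,0,0,0,0]]'
python3 -m crank '[[0,0,-0.03,0,0,0,0],[0,0,-0.03,0,0,0,0]]'
```

```text
time: 6.2
ee_pos: [0.5834, -0.3536, 0.0417]
orientation: [178.9, 0.5, 78.0]
wrist_force: [-2.8, -0.1, 3.0]
finger_gap: 0.0006
time: 6.4
ee_pos: [0.5832, -0.3536, 0.0365]
orientation: [178.9, 0.5, 78.0]
wrist_force: [-7.7, 5.6, 29.5]
finger_gap: 0.0006
```

Force rose sharply to 29 N, so this looks like the stop. I'll retreat straight up and look.

```bash
python3 -m crank '[[0,0,0.1,0,0,0,0],[0,0,0.3,0,0,0,0],[0,0,0.4,0,0,0,0],[0,0,0.4,0,0,0,0],[0,0,0.4,0,0,0,0]]'
python3 -m crank '[[0.3,0.2,0.4,0,0,-0.06,1],[0.3,0.4,0.1,0,0,-0.07,1],[0.3,0.4,0,0,0,-0.07,1],[0,0.4,0,0,0,-0.07,1],[0,0.4,0,0,0,-0.07,1]]'
python3 m.py | grep -E "red|top yellow"; python3 look.py 225,355 510,210 pics/d.png
```

```text
time: 6.9
ee_pos: [0.5824, -0.3516, 0.1951]
orientation: [179.2, 0.4, 78.1]
wrist_force: [-0.1, 0.7, -0.2]
finger_gap: 0.0003
time: 7.4
ee_pos: [0.6744, -0.1787, 0.2524]
orientation: [178.2, 0.2, 36.2]
wrist_force: [0.5, -0.4, 0.6]
finger_gap: 0.036
scene red 86.0 [256.4 403.3] [[243.89999389648438, 410.3999938964844], [265.70001220703125, 392.20001220703125], [269.0, 396.20001220703125], [247.10000610351562, 414.3999938964844]] [[268, 395], [248, 407], [246, 413]]
top yellow 251.0 [520.5 217.5] [[487.1000061035156, 213.3000030517578], [488.20001220703125, 208.1999969482422], [553.9000244140625, 221.60000610351562], [552.9000244140625, 226.6999969482422]] [[488, 209], [491, 214], [540, 224], [543, 221], [553, 226], [551, 221]]
```

View pics/d.png

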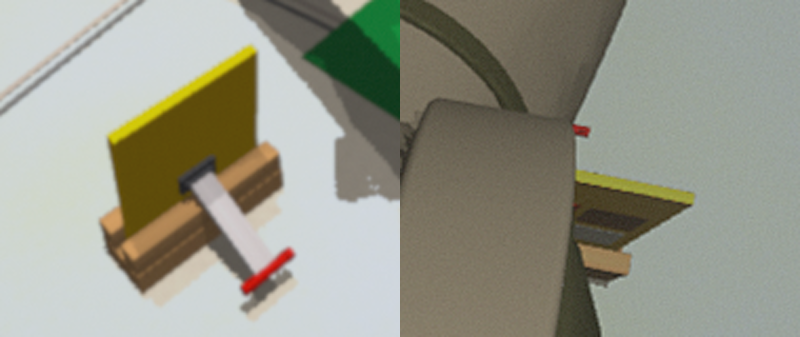

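The leg is down with the bar at crop (268,270), and the board leans back about 2° in its slot. Next I'll come above the top edge with the jaws across the board.

```bash
python3 -m crank '[[-0.25,-0.2,0,0,0,-0.0675,1],[-0.35,-0.3,0,0,0,-0.0675,1],[-0.35,-0.3,0,0,0,-0.0675,1],[-0.35,-0.3,0,0,0,-0.0675,1],[-0.3,-0.25,0,0,0,-0.0675,1]]'
python3 -m crank '[[-0.1,-0.1,0,0,0,-0.0675,1],[0,0,0,0.004,0.0195,0,1],[0,0,0,0,0,0,1]]'
python3 m.py | grep -E "yellow"
```

```text
time: 8.1
ee_pos: [0.5109, -0.3201, 0.2517]
orientation: [178.1, 0.1, -4.7]
wrist_force: [-0.3, -0.7, 0.3]
finger_gap: 0.0908
time: 8.4
ee_pos: [0.4912, -0.3418, 0.2537]
orientation: [177.7, 2.4, -14.2]
wrist_force: [-0.0, -0.2, 0.1]
finger_gap: 0.093
scene yellow 246.0 [197.1 357.6] [[180.1999969482422, 382.0], [189.0, 329.0], [214.10000610351562, 333.20001220703125], [205.3000030517578, 386.20001220703125]] [[207, 332], [208, 337], [203, 337], [200, 345], [195, 340], [195, 344], [186, 347], [193, 346], [189, 355], [194, 351], [192, 362], [197, 365], [189, 365], [193, 367], [191, 373], [197, 365], [205, 372], [195, 371], [190, 378], [192, 384], [199, 379], [198, 372], [207, 374], [206, 367], [204, 371], [195, 363], [200, 362], [200, 356], [210, 358], [208, 354], [198, 354], [206, 352], [198, 346], [204, 339], [204, 345], [211, 345], [213, 340], [207, 338]]
scene yellow 106.0 [190.5 337.5] [[179.60000610351562, 335.79998779296875], [198.1999969482422, 329.6000061035156], [201.39999389648438, 339.20001220703125], [182.8000030517578, 345.3999938964844]] [[198, 331], [185, 336], [182, 3
[... 285 characters left out ...]
8438, 348.5], [241.39999389648438, 326.70001220703125], [250.89999389648438, 333.29998779296875], [235.89999389648438, 355.0]] [[249, 332], [244, 336], [238, 332], [239, 341], [234, 341], [235, 336], [233, 353], [238, 352], [238, 338], [249, 336]]
scene yellow 34.0 [464.2 324.6] [[459.79998779296875, 326.3999938964844], [463.0, 320.0], [468.6000061035156, 322.79998779296875], [465.3999938964844, 329.20001220703125]] [[463, 321], [461, 326], [466, 328], [468, 324]]
top yellow 72.5 [485.8 210.2] [[475.29998779296875, 210.6999969482422], [476.20001220703125, 205.8000030517578], [496.20001220703125, 209.8000030517578], [495.29998779296875, 214.6999969482422]] [[476, 207], [477, 211], [496, 211]]
```

```bash
cat > goal.py <<'E'
# usage: goal.py x y z yaw tilt : shift (0.1 m) and turn (120 deg) to TCP pose, tool x along board X, tilt about board Y
import sys
from h import *
x,y,z,yaw,t=map(float,sys.argv[1:])
s=robot.read_state(); G=R.from_euler('z',yaw,degrees=True)*R.from_euler('y',t,degrees=True)*R.from_euler('x',180,degrees=True)
C=R.from_euler('xyz',s['orientation'],degrees=True)
print(((np.array([x,y,z])-s['ee_pos'])/.1).round(3),((G*C.inv()).as_rotvec(degrees=True)/120).round(4))
E
python3 goal.py .4955 -.334 .225 -12.4 2.3
python3 - <<'E'
from h import *
# left end of top edge after tilting, vs before
for p in ((475.3,206),(475.3,210.7),(554,221.6),(552.9,226.7)): print(plane('top',p,.185).round(4))
E
```

```text
[ 0.046  0.072 -0.287] [ 0.0181 -0.0045  0.0144]
[ 0.5141 -0.2712  0.185 ]
[ 0.5062 -0.2708  0.185 ]
[ 0.4866 -0.3981  0.185 ]
[ 0.4782 -0.3956  0.185 ]
```

```bash
python3 -m crank '[[0.045,0.075,-0.1,0.018,-0.0045,0.0145,1],[0,0,-0.2,0,0,0,1],[0,0,0,0,0,0,1]]'
python3 goal.py .4946 -.3335 .146 -12.4 2.4
```

```text
time: 8.8
ee_pos: [0.4959, -0.3339, 0.2232]
orientation: [-179.9, 2.1, -12.1]
wrist_force: [0.9, 0.1, 0.1]
finger_gap: 0.093
[-0.013  0.004 -0.772] [-0.      0.0029 -0.0022]
```

```bash
python3 -m crank '[[-0.01,0.005,-0.25,0,0.003,-0.002,1],[0,0,-0.25,0,0,0,1],[0,0,-0.2,0,0,0,1],[0,0,-0.07,0,0,0,1],[0,0,0,0,0,0,0]]'
python3 -m crank '[[0,0,0,0,0,0,0],[0,0,0,0,0,0,0],[0,0,0,0,0,0,0],[0,0,0,0,0,0,0],[0,0,0,0,0,0,0]]'
python3 -m crank '[[0,0,0,0,0,0,0],[0,0,0,0,0,0,0],[0,0,0,0,0,0,0],[0,0,0,0,0,0,0]]'
```

```text
time: 9.3
ee_pos: [0.4967, -0.3346, 0.1476]
orientation: [179.9, 2.0, -12.2]
wrist_force: [0.0, -0.8, -0.7]
finger_gap: 0.0887
time: 9.8
ee_pos: [0.4984, -0.3358, 0.1516]
orientation: [179.9, 1.7, -12.1]
wrist_force: [0.3, 0.4, -0.3]
finger_gap: 0.0496
time: 10.2
ee_pos: [0.498, -0.3356, 0.1518]
orientation: [179.9, 1.8, -12.1]
wrist_force: [-6.8, 0.7, 2.4]
finger_gap: 0.0178
```

```bash
python3 -m crank '[[-0.02,0,-0.04,0,0,0,0],[0,0,0,0,0,0,0],[0,0,0,0,0,0,0],[0,0,0,0,0,0,0]]'
```

```text
time: 10.6
ee_pos: [0.4903, -0.3346, 0.1501]
orientation: [-179.9, 2.2, -12.2]
wrist_force: [-4.0, 0.9, 6.0]
finger_gap: 0.0113
```

```bash
python3 -m crank '[[0,0,0,0,0,0,0],[0,0,0,0,0,0,0]]'
python3 -m crank '[[0,0,0.1,0,0,0,0],[0,0,0.1,0,0,0,0],[0,0,0.2,0,0,0,0],[0,0,0.2,0,0,0,0],[0,0,0.2,0,0,0,0]]'
python3 -m crank '[[0,0,0.1,0,0,0,0],[0,0,0,0,0,0,0]]'
python3 look.py 225,330 510,210 pics/e.png;python3 m.py | grep -E "scene red"
```

```text
time: 10.8
ee_pos: [0.4874, -0.334, 0.1501]
orientation: [-179.8, 2.5, -12.2]
wrist_force: [-2.9, 0.6, 3.7]
finger_gap: 0.0107
time: 11.3
ee_pos: [0.4864, -0.3325, 0.2313]
orientation: [-179.7, 2.8, -12.3]
wrist_force: [0.4, -0.1, -4.6]
finger_gap: 0.0097
time: 11.5
ee_pos: [0.4883, -0.3335, 0.2451]
orientation: [-179.8, 2.4, -12.2]
wrist_force: [0.5, 0.7, -4.8]
finger_gap: 0.0098
scene red 116.0 [253.3 368.6] [[238.8000030517578, 376.1000061035156], [264.6000061035156, 356.79998779296875], [267.79998779296875, 361.1000061035156], [242.10000610351562, 380.3999938964844]] [[267, 360], [262, 359], [241, 379]]
scene red 28.5 [380.6 156.9] [[374.6000061035156, 158.89999389648438], [384.79998779296875, 152.1999969482422], [386.6000061035156, 154.89999389648438], [376.5, 161.6999969482422]] [[386, 154], [376, 161]]
```

View pics/e.png

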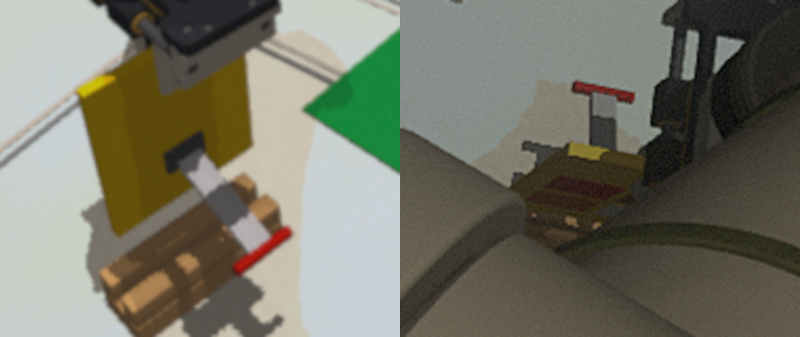

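Run:
```python
from h import *
s=robot.read_state(); f,e=tri((253.3,368.6),(511.4,174.2)); print(f,e)
M=R.from_euler('xyz',s['orientation'],degrees=True).as_matrix(); B=np.c_[M[:,0],-M[:,1],-M[:,2]]
q=B.T@(f-s['ee_pos'])*1000; print('foot from TCP in board axes',q,' from board centre',q+[0,0,45])
h=q+[0,0,45]-np.array([9,0,-30]); print(np.hypot(h[0],h[2]),np.arctan2(h[0],h[2]))
```

```text
[ 0.57975091 -0.35280016  0.13820924] 0.00037234150130513357
foot from TCP in board axes [  99.47694573   -0.49748312 -100.00789102]  from board centre [ 99.47694573  -0.49748312 -55.00789102]
93.86944296321515 1.840464289249987
```

Lifted, leg intact at 1.84–1.87 rad (the stop is 1.87, within measuring error). I'll carry it over to the mat, aligning its yaw to the mat (-6°) and tilting to 9°.

```bash
python3 -m crank '[[0.05,0.15,0,0,0,0.005,0],[0.07,0.3,0,0,0,0.006,0],[0.07,0.3,0,0,0,0.006,0],[0.07,0.3,0,0,0,0.006,0],[0.07,0.3,0,0,0,0.006,0]]'
python3 -m crank '[[0.07,0.3,0,0,0,0.006,0],[0.07,0.3,0,0,0,0.006,0],[0.07,0.3,0,0,0,0.006,0],[0.05,0.2,0,0,0,0.006,0],[0,0.1,0,0,0,0,0]]'
python3 -m crank '[[0,0.1,0,0.002,0.018,0,0],[0,0,0,0.002,0.018,0,0],[0,0,0,0.002,0.018,0,0],[0,0,0,0,0,0,0]]'
python3 goal.py .5506 -.0291 .165 -6 9
```

```text
time: 12.2
ee_pos: [0.5183, -0.1942, 0.2391]
orientation: [-179.9, 3.0, -9.0]
wrist_force: [0.3, -0.6, -5.0]
finger_gap: 0.01
time: 12.7
ee_pos: [0.5442, -0.0598, 0.235]
orientation: [-179.7, 3.4, -5.4]
wrist_force: [0.0, -0.3, -3.6]
finger_gap: 0.0099
time: 13.1
ee_pos: [0.542, -0.0458, 0.2331]
orientation: [-179.6, 10.3, -5.2]
wrist_force: [0.0, -0.0, -4.9]
finger_gap: 0.0101
[ 0.086  0.167 -0.681] [-0.0044 -0.0108 -0.0058]
```

```bash
python3 -m crank '[[0.045,0.085,-0.2,-0.0045,-0.011,-0.006,0],[0.045,0.085,-0.2,0,0,0,0],[0,0,-0.2,0,0,0,0],[0,0,0,0,0,0,0]]'
python3 goal.py .5506 -.0291 .14 -6 9
python3 look.py 345,290 325,200 pics/f.png
```

```text
time: 13.5
ee_pos: [0.5504, -0.03, 0.1711]
orientation: [179.9, 8.7, -6.3]
wrist_force: [-0.6, 0.1, -2.8]
finger_gap: 0.0094
[ 0.002  0.009 -0.311] [0.0012 0.0026 0.0024]
```

View pics/f.png

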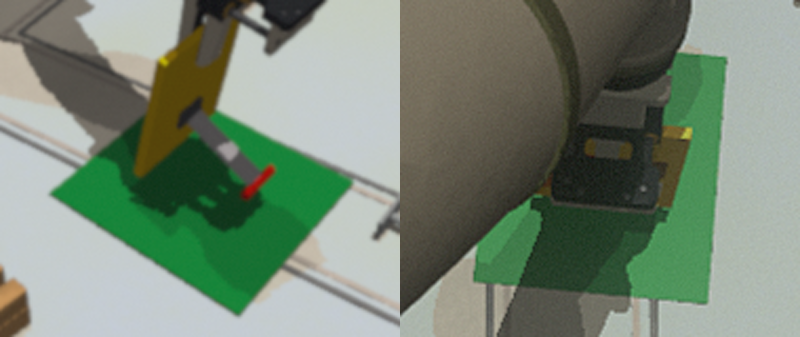

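The board hangs upright over the mat centre with its foot (crop (258,182)) behind and everything inside the mat. I'll lower it gently to contact.

```bash
python3 -m crank '[[0,0.01,-0.15,0,0.002,0.002,0],[0,0,-0.12,0,0,0,0],[0,0,-0.05,0,0,0,0],[0,0,0,0,0,0,0]]'
python3 -m crank '[[0,0,-0.03,0,0,0,0],[0,0,0,0,0,0,0]]'
```

```text
time: 14.0
ee_pos: [0.5528, -0.0302, 0.1409]
orientation: [179.9, 8.5, -6.1]
wrist_force: [0.7, 0.3, -4.3]
finger_gap: 0.0102
time: 14.2
ee_pos: [0.5529, -0.0305, 0.1378]
orientation: [179.9, 8.5, -6.1]
wrist_force: [0.1, 0.4, -4.4]
finger_gap: 0.0101
```

```bash
python3 -m crank '[[0,0,-0.03,0,0,0,0],[0,0,-0.03,0,0,0,0],[0,0,0,0,0,0,0]]'
python3 -m crank '[[0,0,-0.03,0,0,0,0],[0,0,0,0,0,0,0]]'
```

```text
time: 14.5
ee_pos: [0.5533, -0.0305, 0.1317]
orientation: [179.9, 8.5, -6.1]
wrist_force: [0.6, -0.7, -4.6]
finger_gap: 0.0099
time: 14.7
ee_pos: [0.5533, -0.0305, 0.1286]
orientation: [179.9, 8.4, -6.1]
wrist_force: [0.2, -0.3, -3.9]
finger_gap: 0.0099
```

```bash
python3 -m crank '[[0,0,-0.02,0,0,0,0],[0,0,0,0,0,0,0]]'
python3 -m crank '[[0,0,-0.015,0,0,0,0],[0,0,0,0,0,0,0]]'
```

```text
time: 14.9
ee_pos: [0.5539, -0.0311, 0.1278]
orientation: [179.9, 8.4, -6.2]
wrist_force: [-0.1, 1.0, -2.4]
finger_gap: 0.0099
time: 15.1
ee_pos: [0.5542, -0.0314, 0.1278]
orientation: [180.0, 8.3, -6.2]
wrist_force: [0.3, 0.9, -4.0]
finger_gap: 0.0096
```

```bash
python3 -m crank '[[0,0,-0.025,0,0,0,0],[0,0,0,0,0,0,0]]'
python3 -m crank '[[0,0,-0.02,0,0,0,0],[0,0,0,0,0,0,0]]'
python3 m.py | grep -E "scene red"; python3 look.py 345,270 325,200 pics/g.png
```

```text
time: 15.3
ee_pos: [0.5552, -0.032, 0.1278]
orientation: [-179.9, 8.2, -6.2]
wrist_force: [-0.9, 0.3, -3.9]
finger_gap: 0.0095
time: 15.5
ee_pos: [0.5561, -0.0324, 0.1278]
orientation: [-179.9, 8.1, -6.2]
wrist_force: [-0.9, -0.1, -3.4]
finger_gap: 0.0096
scene red 45.0 [372.5 312. ] [[364.5, 317.5], [378.0, 304.0], [380.5, 306.5], [367.0, 320.0]] [[379, 305], [366, 319]]
```

View pics/g.png

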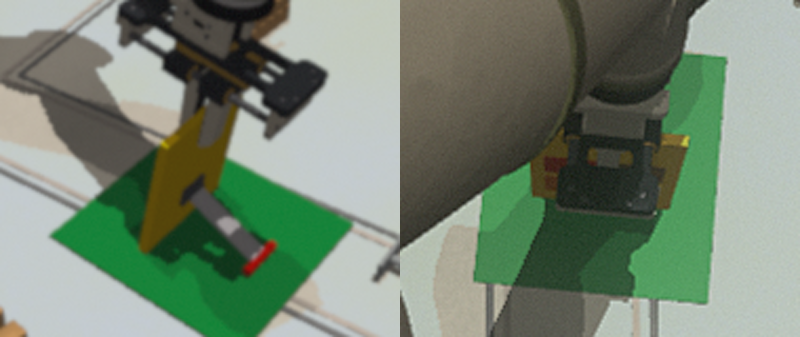

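Run:
```python
from h import *
s=robot.read_state(); M=R.from_euler('xyz',s['orientation'],degrees=True).as_matrix(); B=np.c_[M[:,0],-M[:,1],-M[:,2]]
for k in (.045,.042):
  C=s['ee_pos']-k*B[:,2]; print(k,'C',C)
  for n,p in (('bot -y back',(.005,-.065,-.08)),('foot',(.1,0,-.058)),('foot-',(.1,-.025,-.058)),('foot+',(.1,.025,-.058)),('top-y',(.005,-.065,.08))):
    w=C+B@np.array(p); print(n,w.round(4),proj('scene',w).round(1))
im=robot.capture('scene'); cv2.imwrite('pics/h.png',cv2.resize(im[220:345,290:420],(780,750),interpolation=cv2.INTER_CUBIC)[:600,:,::-1])
```

```text
0.045 C [ 0.5503626  -0.03176673  0.08308861]
bot -y back [ 0.5372 -0.0956  0.003 ] [318.4 311.3]
foot [ 0.6408 -0.0415  0.0117] [373.  312.8]
foot- [ 0.6381 -0.0663  0.0117] [366.4 319.7]
foot+ [ 0.6435 -0.0166  0.0118] [379.3 306. ]
top-y [ 0.5593 -0.0983  0.1615] [328.7 260.9]
0.042 C [ 0.55077773 -0.03181768  0.08605931]
bot -y back [ 0.5376 -0.0956  0.006 ] [318.5 310.5]
foot [ 0.6412 -0.0415  0.0147] [373.3 311.9]
foot- [ 0.6385 -0.0664  0.0146] [366.7 318.9]
foot+ [ 0.6439 -0.0167  0.0147] [379.6 305.2]
top-y [ 0.5597 -0.0983  0.1645] [328.9 259.8]
```

View pics/h.png

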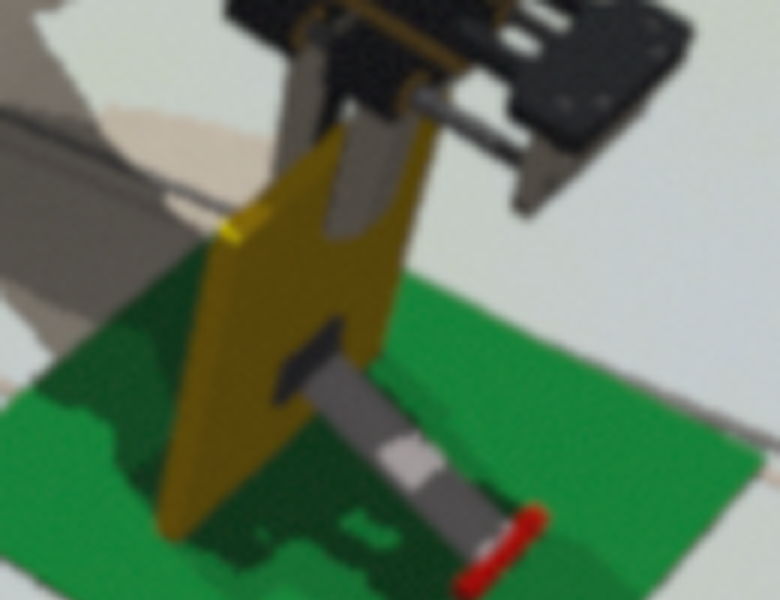

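The bottom edge is in contact; the model and picture agree at (318,310). The foot is still about 3.5 mm above the mat because the tilt is only 8.1°. I'll add a bit over 1° of tilt, then release.

```bash
python3 -m crank '[[0,0,0.02,0.0005,0.006,0,0],[0,0,0,0.0005,0.006,0,0],[0,0,0,0,0,0,0]]'
python3 -m crank '[[0,0,-0.015,0,0,0,0],[0,0,0,0,0,0,0]]'
```

```text
time: 16.05
ee_pos: [0.5569, -0.0324, 0.1286]
orientation: [-180.0, 9.5, -6.2]
wrist_force: [0.3, 0.6, -4.2]
finger_gap: 0.0096
time: 16.25
ee_pos: [0.5573, -0.0327, 0.1273]
orientation: [-180.0, 9.5, -6.2]
wrist_force: [-0.9, -0.1, 3.2]
finger_gap: 0.0099
```

```bash
python3 -m crank '[[0,0,0.005,0,0,0,0],[0,0,0,0,0,0,0.3],[0,0,0,0,0,0,0.3],[0,0,0,0,0,0,0.4],[0,0,0,0,0,0,0.5]]'
python3 -m crank '[[0,0,0,0,0,0,0.6],[0,0,0,0,0,0,0.6],[0,0,0,0,0,0,0.6]]'
python3 m.py | grep -E "scene red"; python3 look.py 345,270 325,200 pics/i.png
```

```text
time: 16.75
ee_pos: [0.5579, -0.0329, 0.1277]
orientation: [180.0, 9.5, -6.2]
wrist_force: [0.2, 0.4, -0.0]
finger_gap: 0.0371
time: 17.05
ee_pos: [0.558, -0.0329, 0.1278]
orientation: [180.0, 9.5, -6.2]
wrist_force: [-0.2, 0.9, 1.0]
finger_gap: 0.0551
scene red 32.0 [371.8 312.8] [[364.5, 318.5], [377.5, 305.5], [379.0, 307.0], [366.0, 320.0]] [[378, 306], [366, 320]]
```

View pics/i.png

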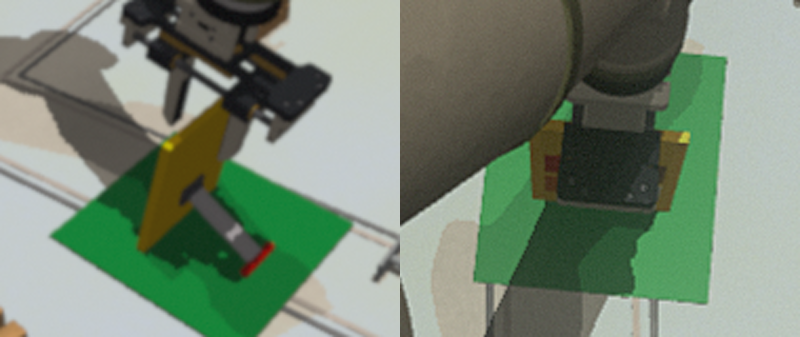

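The board stands free between the open fingers. I'll retreat along the tool axis and check from both cameras.

```bash
python3 -m crank '[[0.02,0,0.1,0,0,0,0.6],[0.03,0,0.2,0,0,0,0.6],[0.05,0,0.3,0,0,0,0.6],[0.05,0,0.3,0,0,0,0.6],[0,0,0.4,0,0,0,0.6]]'
python3 -m crank '[[0,0.3,0.4,0,0,0,0.6],[0,0.4,0,0,0,0,0.6],[0,0.4,0,0,0,0,0.6],[0,0.4,0,0,0,0,0.6],[0,0.4,0,0,0,0,0.6]]'
python3 -m crank '[[0,0.4,0,0,0,0,0.6],[0,0.4,0,0,0,0,0.6],[0,0.4,0,0,0,0,0.6],[0,0,0,0,0,0,0.6],[0,0,0,0,0,0,0.6]]'
python3 m.py; python3 look.py 345,270 325,200 pics/j.png
```

```text
time: 17.75
ee_pos: [0.5707, -0.0327, 0.2601]
orientation: [179.9, 10.0, -6.2]
wrist_force: [0.6, 0.4, 0.1]
finger_gap: 0.0558
time: 18.25
ee_pos: [0.573, 0.1537, 0.313]
orientation: [179.9, 9.1, -7.1]
wrist_force: [0.1, 0.2, -0.0]
finger_gap: 0.0558
time: 18.75
ee_pos: [0.571, 0.2852, 0.3166]
orientation: [-179.9, 9.0, -6.6]
wrist_force: [0.6, -1.2, -0.1]
finger_gap: 0.0559
scene red 30.5 [371.5 312.5] [[364.0, 318.0], [377.0, 305.0], [379.0, 307.0], [366.0, 320.0]] [[378, 306], [365, 319]]
scene yellow 270.0 [336.8 266.3] [[306.79998779296875, 303.29998779296875], [345.1000061035156, 219.39999389648438], [366.79998779296875, 229.3000030517578], [328.5, 313.20001220703125]] [[364, 228], [327, 259], [317, 308], [340, 288], [316, 306], [326, 263], [364, 235]]
scene yellow 33.0 [464.5 324.5] [[461.0, 321.0], [468.0, 321.0], [468.0, 328.0], [461.0, 328.0]] [[463, 321], [461, 326], [466, 328], [468, 324]]
scene green 5754.0 [345.3 299. ] [[274.29998779296875, 302.1000061035156], [318.70001220703125, 233.10000610351562], [416.3999938964844, 295.8999938964844], [372.0, 364.8999938964844]] [[326, 259], [275, 302], [363, 358], [416, 296], [357, 266], [351, 282], [374, 306], [379, 303], [380, 309], [366, 322], [365, 314], [341, 290], [317, 310], [314, 304]]
top yellow 291.0 [328.7 181.7] [[290.8999938964844, 180.6999969482422], [291.3999938964844, 175.60000610351562], [366.3999938964844, 182.6999969482422], [365.8999938964844, 187.8000030517578]] [[291, 180], [366, 187], [366, 183], [292, 176]]
top green 12227.0 [325.3 200.1] [[265.0, 253.10000610351562], [275.79998779296875, 136.89999389648438], [385.5, 147.10000610351562], [374.70001220703125, 263.29998779296875]] [[278, 138], [267, 235], [275, 242], [278, 240], [282, 249], [275, 247], [273, 253], [277, 253], [277, 248], [282, 251], [279, 254], [293, 250], [296, 252], [290, 255], [374, 263], [383, 147]]
```

View pics/j.png

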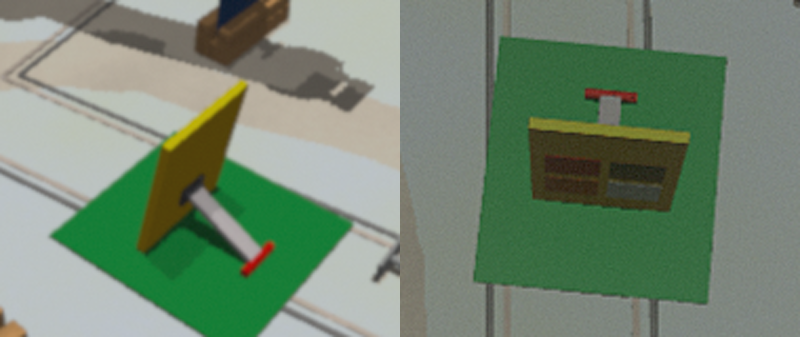

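The board stands alone on the mat, with its top edge at top-view pixels (291,178)–(366,185) and its foot at about (330,166). I'll do a final numeric check of lean, leg angle and position.

Run:
```python
from h import *
X=np.array([.9945,-.1045,0]);mat=np.array([.5685,-.031,.003])
T=plane('top',(328.7,181.7),.1605); f,e=tri((372,312.7),(330.3,166.2)); f2=plane('top',(330.3,166.2),.008)
b=plane('scene',(317.5,309.5),.003)
print('top mid',T,'foot',f,e,f2,'bottom corner',b)
x=[(p-mat)@X*1000 for p in (T,f2,b)]; print('along X from mat centre: top, foot, bottom',x)
print('lean',np.degrees(np.arcsin((x[0]-(x[2]-5))/160)),'centre xy off',(x[0]+x[2]-5)/2,(T-mat)@np.array([.1045,.9945,0])*1000)
print(robot.read_state()['qd'].round(2))
```

```text
top mid [ 0.56411603 -0.03273036  0.1605    ] foot [ 0.63672979 -0.04118758  0.00874328] 0.003348225631506688 [ 0.63550243 -0.04214203  0.008     ] bottom corner [ 0.53281273 -0.09218977  0.003     ]
along X from mat centre: top, foot, bottom [np.float64(-4.179036218224244), np.float64(67.79825723694624), np.float64(-29.096657597108933)]
lean 10.776892070209545 centre xy off -19.13784690766659 -2.1789716666371595
[ 0.27 -0.05  0.09  0.04 -0.05 -0.01 -0.05]
```

```bash
python3 -c "
from cell import robot
print(robot.finish_job(), robot.read_state()['time'])"
```

```text
the job is handed in; nothing more can be done
the job is handed in; nothing more can be done
```

The yellow board is standing on the green mat, propped on its leg, and the job was handed in at about 19 s of the 58 s allowed. I pushed the leg down to its stop with the shut fingers. Then I lifted the board out by its top edge, set it down at about 9.5° of tilt, let go and backed away. The blue board was not touched.

**Final checks, from both cameras:**
- **Lean:** about 10.8°, against 10° nominal.
- **Position:** the board's centre is about 19 mm towards the robot from the mat's centre and 2 mm to the side. I offset it on purpose so that board and leg together sit near the middle. Board and foot are both on the mat.
- **Leg:** the foot is 97 mm behind the bottom edge, which fits the leg being at its stop (about 96.5 mm expected).

**What disagreed or went differently:**
- With the board lifted, the leg angle measured 1.84–1.87 rad against the 1.87 stop. I took that as measuring error, because the push had ended on a sharp rise to 29 N.
- That push went about 15 mm lower than planned, because the board tipped back about 2° in its slot.
- The two camera rays to the foot missed each other by 3.3 mm in the last check.

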